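# Gauge the press plates and load the rice mould

### The job

Check every press plate lying on the counter in the slide caliper, one at a time in the order large round, oblong, square, small round (skip any that are missing): lay it flat between the jaws, the oblong one lengthwise, let go of it, and slide the jaw shut by its red thumb grip until both jaws bear on the plate and the sprung grip gives, holding that for about a second. Seat each checked plate fully down in the cavity of the green rice mould that matches its outline, and at the end leave the empty caliper fully shut. Do not disturb the pan, the stack of cups or the ladle.

Things in the scene. Friction and masses are not known exactly. Their poses are not given: they have to be found in the camera images.
- big_round: Loose press plate, may be absent: orange disc, 88 mm across, 14 mm thick, with an upright grip fin of the same colour on top (40 mm long along the plate's x, 16 mm thick along y, 34 mm tall, centred; overall height 48 mm). About 0.1 kg. Origin: centre of the underside; z up through the fin.
- oblong: Loose press plate, may be absent: blue rectangle, 94 mm long (its x) by 60 mm (its y), 14 mm thick, with an upright grip fin of the same colour on top (40 mm long along the plate's x, 16 mm thick along y, 34 mm tall, centred; overall height 48 mm). About 0.1 kg. Origin: centre of the underside; z up through the fin.
- square: Loose press plate, may be absent: yellow square, 72 by 72 mm, 14 mm thick, with an upright grip fin of the same colour on top (40 mm long along the plate's x, 16 mm thick along y, 34 mm tall, centred; overall height 48 mm). About 0.1 kg. Origin: centre of the underside; z up through the fin.
- small_round: Loose press plate, may be absent: black disc, 62 mm across, 14 mm thick, with an upright grip fin of the same colour on top (40 mm long along the plate's x, 16 mm thick along y, 34 mm tall, centred; overall height 48 mm). About 0.1 kg. Origin: centre of the underside; z up through the fin.
- caliper: Bench slide caliper, fixed to the counter: aluminium bed 120 mm (x) by 270 mm (y, the slide axis), top 8 mm above the counter, with black graduations. Origin: centre of the bed's underside. The fixed jaw (anvil) is at its +y end, its face at y = +105 mm; the sliding jaw comes from the -y side and closes towards +y.
- anvil_face (a point): Middle of the measuring face of the fixed dark steel jaw (anvil), 18 mm above the counter; axes as the caliper's. The anvil is 74 mm wide (x), reaches 20 mm to +y from here, top 28 mm above the counter.
- jaw_face (a point): Middle of the measuring face of the sliding jaw, 18 mm above the counter. Its dark steel face block is 74 mm wide, 14 mm long, top 28 mm above the counter, and extends to -y of the face. Axes as the caliper's. Behind it follows a steel carriage 50 mm wide, to 92 mm behind the face, top 27 mm above the counter.
- jaw (a joint): Opening between the jaws in m: 0 shut, 0.125 fully open (stop). Positive motion is towards the caliper's -y. Slides with about 0.6 N friction and stays where left.
- thumb (a joint): Travel of the red thumb grip relative to the sliding jaw, in m: 0 at rest, up to 0.015 as it is pushed towards the anvil while the jaw is held back by a part. Spring preloaded to 1.2 N, then 0.3 N per mm; when the jaw slides freely it stays at 0. Pulling the grip back pulls the jaw open.
- thumb_top (a point): Centre of the top of the red thumb grip, 76 mm above the counter; the grip is an upright block 36 mm wide (caliper x), 16 mm thick (caliper y), 48 mm tall (28 to 76 mm above the counter), on the carriage 55 mm behind the sliding jaw's face at rest.
- mould: Green plastic rice mould fixed to the counter, 236 (x) by 222 (y) by 22 mm, with four cavities 12 mm deep. Each is 6 mm larger in each dimension than its plate, with a 3 mm lead-in chamfer round the mouth. Origin: centre of the underside. Cavity centres at (x, y) = (-61, 52) large round, (59, 52) oblong, (59, -52) square, (-61, -52) small round, in mm.
- mould_hole0 (a point): Centre of the mouth (top face level, 22 mm above the counter) of the mould's cavity for the large round plate: round, 94 mm, 12 mm deep, its floor 10 mm above the counter. A seated plate stands 2 mm proud, with its fin upright.
- mould_hole1 (a point): Centre of the mouth (top face level, 22 mm above the counter) of the mould's cavity for the oblong plate: 100 mm along the mould's x by 66 mm along its y, 12 mm deep, its floor 10 mm above the counter. A seated plate stands 2 mm proud, with its fin upright.
- mould_hole2 (a point): Centre of the mouth (top face level, 22 mm above the counter) of the mould's cavity for the square plate: 78 by 78 mm, square to the mould, 12 mm deep, its floor 10 mm above the counter. A seated plate stands 2 mm proud, with its fin upright.
- mould_hole3 (a point): Centre of the mouth (top face level, 22 mm above the counter) of the mould's cavity for the small round plate: round, 68 mm, 12 mm deep, its floor 10 mm above the counter. A seated plate stands 2 mm proud, with its fin upright.
- pan: Bystander: small aluminium tamagoyaki pan, 170 by 130 by 32 mm, with a dark wood handle along its +x, reaching 215 mm from the origin and up to 46 mm high. Origin: centre of the pan's underside.
- cups: Bystander: stack of three silicone cups, 74 mm across, 53 mm tall. Origin: centre of the underside.
- ladle: Bystander: stainless ladle, bowl 76 mm across and 26 mm tall, handle along its +y reaching 250 mm from the origin. Origin: centre of the bowl's underside.
Not all that is in view belongs to the job. There is more than one size of the oblong; the job needs the larger. There is more than one size of the big_round; the job needs the larger.

How it is judged:
By the outcome, as a careful person would: the job done as asked, in the order asked, and still so for the second after the job is handed in, with the robot touching nothing.
Of big_round, oblong, square, small_round only 2 to 3 are there at a start; the rules pass over those that are not, and their reading is None.
At some moment in a run one of big_round, oblong, square, small_round may be knocked a few centimetres aside while the robot is not near it.
Once in a run the grip may slacken for a moment while it holds something.
It also fails if it takes over 210 s, if anything falls off the work surface, if the arm or the gripper's body presses on something with over 40 N, if the wrist force passes 120 N, or if a joint passes its speed limit or range.

### The arm

A 6-joint arm with a two-finger parallel gripper is mounted at the origin on the work surface. World frame = base frame: x ahead of the robot, y to its left, z up, the work surface at z = 0. Lengths are in m, angles in rad, forces in N, time in s.
With the tool pointing down it reaches from about 0.3 to 0.875 m from the base axis. Payload 6.4 kg.
Tool frame: the origin (TCP) lies at the centre of the arm's flange, where the gripper is bolted on; the fingertips stand 173 mm ahead of it and the grasp point (between the pads) lies 155 mm ahead of it (ctrl.pinch_z is the distance from the TCP to the grasp point, in m); z points along the fingers, y is the direction in which the jaws open and shut (so a half turn about z gives the same grasp; the last joint's range is limited). The gripper opens to 85 mm and grips with 20 to 120 N. Pads are 22 mm wide; open, the fingers measure 114 mm over their backs; the gripper's body (76 mm by 85 mm) begins 54 mm behind the grasp point. The pads swing forward as they close: fully open they stand 13 mm farther back than shut.
Start: joints at [-0.206, 0.181, 1.607, -0, 1.354, -0.206], TCP at [0.575, 0, 0.405] pointing down, gripper open.
Joint ranges: [-2.99, 2.99], [-0.89, 2.07], [0.3, 2.58], [-1.14, 4.28], [0, 2.63], [-3.12, 3.12]. Speed limits (rad/s): [2.57, 2.57, 3.01, 3.14, 3.14, 3.14].

### API

Orientations are given as a unit quaternion [w, x, y, z].
In Python, from bench import ctrl gives the robot as it stands.
- The arm moves only by the tool drive_tool, never from a script. Its argument "commands" is a list that holds one entry, the list of rows, each a list of 7 numbers: the shift along the tool's x, y, z in units of 50 mm (1.0 is 50 mm), then the turn, a rotation vector about the tool's x, y, z in units of 8 degrees (1.0 is 8 degrees), then the closure in counts, from 0 (fully open) to 255 (shut). A call has 1 to 10 rows; each row shifts and turns the commanded pose from where the row before left it, along the tool's axes as they then stand; what a row does not reach is not made up. A row lasts 1/10 s, in which the tool goes at most 50 mm and 8.59 degrees, less where a joint would pass 70% of its speed; a pose out of reach is approached as far as the arm can. A call is refused whole if a number of a shift passes 1 or a number of a turn 1, either way. A call with a gripper value outside its range is refused whole. The fingers move at their own pace and stop on an object; the grip force is fixed at half the most. Time passes only in rows, so rows that do not move let the fingers close. It gives the time, the measured TCP pose, the force and the opening at its end, in the units of the state.
- ctrl.get_obs(): the state, without advancing time (a new reading comes with each control period).
- ctrl.camera(name): name is "scene" or "side" or "wrist"; returns a dict with "pixels" (400x640x3 uint8, red, green, blue), "depth" (400x640 float32, m along the optical axis (not along the pixel's ray), 0 where there is no reading), "intrinsics" (3x3 intrinsics, pixels), "R" (3x3) and "t" (3): a world point X has camera coordinates R X + t; the wrist camera has in their place "tool_from_camera" (4x4, takes a point from camera to tool coordinates, whose origin is the TCP and whose axes are the flange's). Camera axes: x right, y down, z forward; pixel columns grow to the right and rows downward; lengths in m; the calibration is good to about 2 mm. A picture is of the moment at which its call begins: read the wrist's pose just before it.
- ctrl.hand_in(): hands the job in, once; it reports no verdict.
The state is a dict: "time_s": time; "q": joint angles; "dq": joint speeds; "joint_efforts": joint torques, N m; "eef_pos": TCP position; "eef_rot": TCP orientation; "wrist_force": force on the tool from outside, world axes, zero at the start; "torque": the same for the moment, N m; "opening": opening from 0.0 (shut) to 1.0 (fully open).
Only numpy, scipy, OpenCV 4.12 (cv2) and the standard library are available. Lean on these libraries where they do the work, as an engineer would, in place of code of your own. Each camera call takes 0.05 s, during which the arm holds its last target. There are 200 camera calls.

## Working session

There is one attempt and no reset: what is moved stays moved. The work goes in short steps, Python scripts to look and compute and a tool call to move; the robot and the scene stay as the last step left them, time stands still between calls to the robot, and variables do not carry over. Pictures are saved under pics/ and viewed, about 12 in all and at most 16, crops included, and the job is handed in when it is done.

Besides the shell and the picture viewer there is one more tool, called in YAML: its name, and indented under it one key for each argument. drive_tool: Moves the arm, as the interface text tells. Its arguments: {"type":"object","properties":{"commands":{"type":"array","items":{"type":"array","items":{"type":"array","items":{"type":"number"}}}}},"required":["commands"]}

```bash
ls; mkdir -p pics; cat > h.py <<'E'
import numpy as np, cv2
from scipy.spatial.transform import Rotation as Ro
from bench import ctrl
def pose():
    o=ctrl.get_obs(); w,x,y,z=o["eef_rot"]; return np.array(o["eef_pos"]),Ro.from_quat([x,y,z,w]).as_matrix(),o
def shot(name):
    p,R,o=pose(); c=ctrl.camera(name)
    d=c["depth"]; K=c["intrinsics"]; v,u=np.mgrid[:d.shape[0],:d.shape[1]]
    P=np.stack([(u-K[0,2])/K[0,0]*d,(v-K[1,2])/K[1,1]*d,d],-1)
    if name=="wrist":
        T=np.array(c["tool_from_camera"]); P=P@T[:3,:3].T+T[:3,3]; P=P@R.T+p
    else: P=(P-np.array(c["t"]))@np.array(c["R"])
    P[d==0]=np.nan
    return c["pixels"],P
def save(n,im): cv2.imwrite(f"pics/{n}.png",im[...,::-1])
E
python3 - <<'E'
from h import *
for n in ["scene","side","wrist"]:
    im,P=shot(n); save(n+"0",im); np.savez(n+"0.npz",im=im,P=P)
p,R,o=pose(); print(p,R,o)
E
```

```text
pics
[5.74814299e-01 5.27982408e-05 4.03981014e-01] [[ 7.98692011e-06  9.99999057e-01 -1.37344974e-03]
 [ 9.99999953e-01 -7.56803877e-06  3.04989758e-04]
 [ 3.04979076e-04 -1.37345211e-03 -9.99999010e-01]] {'time_s': 0.15, 'q': array([-2.06310651e-01,  1.81410100e-01,  1.60775267e+00,  1.75827013e-05,
        1.35383669e+00, -2.06306671e-01]), 'dq': array([ 8.90954164e-04, -2.37102682e-03, -4.03113041e-03, -5.49257231e-04,
       -3.45425185e-05,  1.23808691e-03]), 'joint_efforts': array([ 1.94259010e-03, -4.45260644e+01, -3.51692533e+01, -1.26067753e-04,
        5.82284134e-03,  2.14055274e-05]), 'eef_pos': array([5.74814299e-01, 5.27982408e-05, 4.03981014e-01]), 'eef_rot': array([-5.93416653e-04,  7.07109356e-01,  7.07103856e-01, -3.77760050e-04]), 'wrist_force': array([0.30535296, 1.39890883, 0.31370689]), 'torque': array([ 0.06979834,  0.01901035, -0.00284042]), 'opening': 1.000926111610923}
```

View pics/scene0.png

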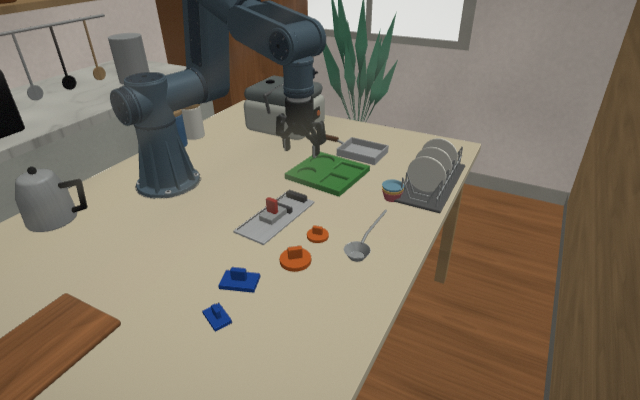

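View pics/side0.png

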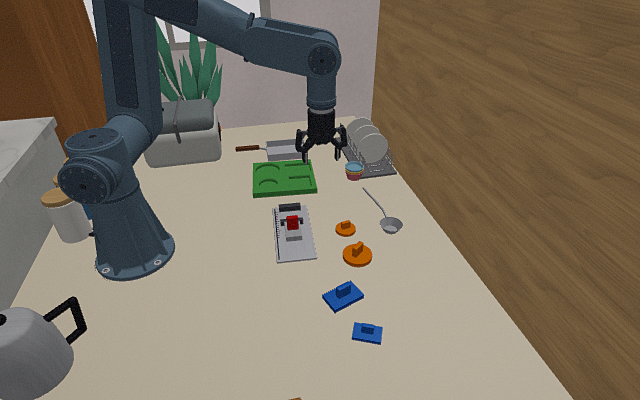

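The scene picture shows orange discs at (295,258) and (318,234), blue plates at (240,280) and (217,316), the caliper at about (275,215) and the mould at (328,172). There is no yellow or black plate so far. The nearer and seemingly larger of each pair should be the ones; I'll measure them.

```bash
cat >> h.py <<'E'
def mask(im,P,lo,hi,zr=(-.01,.1)):
    hsv=cv2.cvtColor(im,cv2.COLOR_RGB2HSV); m=cv2.inRange(hsv,lo,hi)>0
    z=P[...,2]; return m&(z>zr[0])&(z<zr[1])&(np.hypot(P[...,0],P[...,1])<1.1)
def blobs(m,P,minpx=30):
    n,l,s,c=cv2.connectedComponentsWithStats(m.astype(np.uint8)); out=[]
    for i in range(1,n):
        if s[i,4]<minpx: continue
        Q=P[l==i]; out.append((c[i].round(),s[i,4],Q))
    return out
COL=dict(orange=((5,150,80),(17,255,255)),blue=((108,120,50),(125,255,255)),yellow=((20,120,120),(33,255,255)),black=((0,0,0),(179,255,45)),green=((45,120,50),(75,255,255)),red=((0,150,80),(4,255,255)))
E
python3 - <<'E'
from h import *
for n in ["scene","side"]:
    f=np.load(n+"0.npz"); im,P=f["im"],f["P"]
    for k,(lo,hi) in COL.items():
        for c,a,Q in blobs(mask(im,P,lo,hi,(0.004,.1)),P):
            xy=Q[:,:2]; r=cv2.minAreaRect(xy.astype(np.float32))
            print(n,k,c,a,np.round(r[0],3),np.round(r[1],3),round(r[2]),"z",np.percentile(Q[:,2],[2,50,98]).round(3))
E
```

```text
scene orange [237.  82.] 51 [-0.421  0.982] [0.064 0.02 ] 87 z [0.006 0.04  0.081]
scene orange [317. 234.] 264 [ 0.65  -0.046] [0.062 0.058] 22 z [0.004 0.011 0.037]
scene orange [295. 258.] 592 [ 0.649 -0.172] [0.084 0.082] 27 z [0.006 0.015 0.048]
scene orange [ 40. 363.] 2416 [ 0.365 -0.678] [0.232 0.177] 51 z [0.008 0.017 0.02 ]
scene orange [ 95. 326.] 58 [ 0.366 -0.59 ] [0.049 0.029] 39 z [0.015 0.018 0.021]
scene blue [239. 280.] 692 [ 0.564 -0.311] [0.093 0.062] 20 z [0.006 0.015 0.049]
scene blue [216. 316.] 439 [ 0.59  -0.433] [0.042 0.072] 65 z [0.005 0.011 0.037]
scene black [ 80. 203.] 127 [-0.072 -0.296] [0.051 0.014] 26 z [0.029 0.048 0.092]
scene green [355. 174.] 171 [0.607 0.332] [0.088 0.154] 22 z [0.008 0.016 0.025]
scene green [340. 187.] 73 [0.592 0.235] [0.039 0.097] 26 z [0.006 0.016 0.025]
side orange [ 65. 125.] 300 [-0.425  0.95 ] [0.126 0.044] 71 z [0.006 0.053 0.099]
side orange [345. 228.] 229 [ 0.645 -0.048] [0.063 0.062] 79 z [0.005 0.01  0.035]
side orange [357. 254.] 534 [ 0.644 -0.172] [0.089 0.084] 71 z [0.006 0.013 0.048]
side blue [343. 296.] 512 [ 0.56  -0.311] [0.096 0.062] 19 z [0.005 0.013 0.047]
side blue [367. 332.] 361 [ 0.585 -0.433] [0.045 0.068] 64 z [0.005 0.009 0.035]
side black [289. 208.] 78 [0.485 0.093] [0.01  0.069] 84 z [0.009 0.017 0.026]
side black [ 77. 327.] 291 [-0.076 -0.298] [0.05  0.015] 31 z [0.028 0.048 0.097]
side green [283. 178.] 2004 [0.498 0.308] [0.23  0.233] 84 z [0.005 0.017 0.023]
side red [292. 222.] 116 [ 0.476 -0.03 ] [0.019 0.033] 79 z [0.034 0.058 0.076]
```

View pics/wrist0.png

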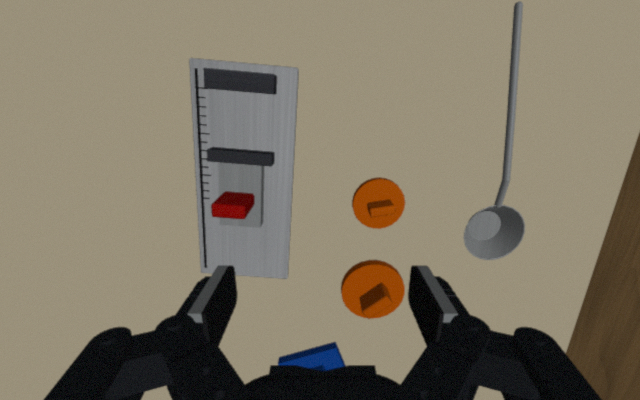

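The wrist view shows the caliper from (195,60) to (290,275) with the anvil at (240,82), the jaw at (240,157) and the red grip at (233,205). The orange discs are at (378,203), small, and (373,290), large. Candidates:
- **Orange:** 88 mm at scene (295,258) is the one needed, not the 62 mm disc at (318,234).
- **Blue:** 94x62 mm at (240,280) is the one needed, not the 70x43 mm plate at (217,316).

I'll confirm with a crop and measure the caliper and mould.

```bash
python3 - <<'E'
from h import *
f=np.load("scene0.npz"); im,P=f["im"],f["P"]
save("crop1",cv2.resize(im[150:345,190:390],None,fx=3,fy=3,interpolation=cv2.INTER_CUBIC)[:600])
for n in ["wrist","side","scene"]:
    f=np.load(n+"0.npz"); im,P=f["im"],f["P"]; z=P[...,2]
    X,Y=P[...,0],P[...,1]
    box=(X>.38)&(X<.6)&(Y>-.18)&(Y<.15)
    hsv=cv2.cvtColor(im,cv2.COLOR_RGB2HSV)
    for nm,m in [("bed",box&(z>.005)&(z<.012)&(hsv[...,1]<45)),("dark",box&(hsv[...,2]<75)&(z>.02)&(z<.034)),("red",box&mask(im,P,*COL["red"],(.068,.085)))]:
        for c,a,Q in blobs(m,P,25):
            r=cv2.minAreaRect(Q[:,:2].astype(np.float32)); print(n,nm,c,a,np.round(r[0],4),np.round(r[1],4),round(r[2],1),np.median(Q[:,2]).round(4))
    for k,zz in(("orange",(.034,.06)),("blue",(.04,.06))):
        for c,a,Q in blobs(mask(im,P,*COL[k],zz),P,15):
            r=cv2.minAreaRect(Q[:,:2].astype(np.float32)); print(n,k,"fin",c,a,np.round(r[0],4),np.round(r[1],4),round(r[2],1),np.median(Q[:,2]).round(4))
    m=mask(im,P,(40,60,30),(80,255,255),(.018,.028))
    Q=P[m&(X<.75)]
    if len(Q)>50: r=cv2.minAreaRect(Q[:,:2].astype(np.float32)); print(n,"mould",len(Q),r,np.median(Q[:,2]))
E
```

```text
wrist bed [245. 166.] 15338 [ 0.4768 -0.0116] [0.2698 0.1201] 85.3 0.0076
wrist dark [239.  81.] 1398 [0.4863 0.1025] [0.0193 0.074 ] 85.3 0.0276
wrist dark [240. 157.] 870 [0.4796 0.0196] [0.0189 0.074 ] 85.3 0.0274
wrist red [229. 210.] 430 [ 0.4763 -0.0253] [0.0152 0.035 ] 85.8 0.0753
wrist orange fin [382. 211.] 208 [ 0.6445 -0.0401] [0.0289 0.0114] 8.2 0.0353
wrist orange fin [378. 305.] 359 [ 0.6441 -0.1673] [0.0401 0.0159] 40.4 0.0471
side bed [293. 237.] 1211 [ 0.4773 -0.0156] [0.2699 0.1196] 85.3 0.0067
side dark [289. 205.] 89 [0.4877 0.1002] [0.024  0.0718] 83.5 0.0261
side red [292. 217.] 40 [ 0.4764 -0.0284] [0.0167 0.0315] 78.5 0.0735
side orange fin [ 68. 125.] 62 [-0.4247  0.9533] [0.1198 0.0186] 85.1 0.0471
side orange fin [ 58. 129.] 23 [-0.4469  0.9021] [0.0288 0.0182] 24.0 0.0488
side orange fin [357. 247.] 78 [ 0.6449 -0.1714] [0.041  0.0159] 37.1 0.0453
side blue fin [343. 287.] 64 [ 0.5592 -0.3117] [0.0389 0.0182] 17.8 0.0454
side mould 934 ((0.4937185049057007, 0.26019224524497986), (0.32839593291282654, 0.23338909447193146), 84.42800903320312) 0.020366377336198012
scene bed [271. 220.] 1266 [ 0.48  -0.012] [0.2723 0.1243] 85.3 0.0084
scene dark [297. 195.] 80 [0.4921 0.0988] [0.0183 0.069 ] 88.3 0.0269
scene dark [286. 207.] 34 [0.4965 0.0186] [0.0131 0.0462] 83.3 0.0279
scene orange fin [237.  81.] 17 [-0.4227  0.9797] [0.0408 0.0163] 87.3 0.043
scene orange fin [317. 227.] 18 [ 0.6489 -0.042 ] [0.025  0.0083] 13.4 0.0365
scene orange fin [295. 250.] 96 [ 0.6494 -0.1698] [0.0388 0.0184] 35.3 0.0446
scene blue fin [238. 270.] 78 [ 0.5633 -0.3118] [0.0392 0.0137] 19.2 0.0465
scene mould 1147 ((0.5011839866638184, 0.31238722801208496), (0.231989324092865, 0.23766671121120453), 84.42290496826172) 0.02237109399102433
```

View pics/crop1.png

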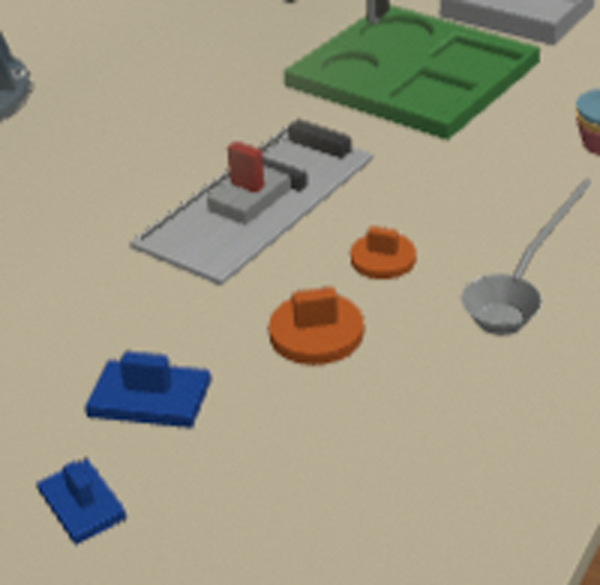

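The crop confirms it: the larger orange disc at (315,325) and larger blue plate at (148,392) are the needed ones, with no yellow or black plate. Caliper yaw is −4.7°, and the opening is about 63 mm by the thumb position. First I'll open the jaw with closed fingers from the thumb's front side.

drive_tool:
  commands:
    - [[0,0,0,0,0,0.59,255],[-0.02,-0.49,0,0,0,0,255],[-0.02,-0.49,0,0,0,0,255],[-0.02,-0.49,0,0,0,0,255],[-0.02,-0.49,0,0,0,0,255],[0,0,0.5,0,0,0,255],[0,0,0.5,0,0,0,255],[0,0,0.5,0,0,0,255],[0,0,0.5,0,0,0,255],[0,0,0,0,0,0,255]]

```text
time_s: 1.15
eef_pos: [0.4753, 0.0045, 0.3013]
eef_rot: [-0.003, 0.736, 0.677, -0.002]
wrist_force: [-1.5, -0.1, 0.5]
opening: 0.0
```

drive_tool:
  commands:
    - [[0,0,0.4,0,0,0,255],[0,0,0.4,0,0,0,255],[0,0,0.4,0,0,0,255],[0,0,0.4,0,0,0,255],[0,0,0,0,0,0,255],[-0.2,0,0,0,0,0,255],[-0.2,0,0,0,0,0,255],[-0.2,0,0,0,0,0,255],[-0.2,0,0,0,0,0,255],[-0.2,0,0,0,0,0,255]]

```text
time_s: 2.15
eef_pos: [0.4732, -0.047, 0.2254]
eef_rot: [0.001, 0.736, 0.677, 0.0]
wrist_force: [0.9, 1.5, 0.7]
opening: -0.002
```

drive_tool:
  commands:
    - [[-0.2,0,0,0,0,0,255],[-0.15,0,0,0,0,0,255],[0,0,0,0,0,0,255],[0,0,0,0,0,0,255]]

```text
time_s: 2.55
eef_pos: [0.4713, -0.0634, 0.2245]
eef_rot: [-0.0, 0.736, 0.677, -0.0]
wrist_force: [0.2, 0.3, 0.0]
opening: -0.001
```

drive_tool:
  commands:
    - [[0.06,0,-0.6,0,0,0,255],[0,0,-0.6,0,0,0,0],[0,0,-0.6,0,0,0,0],[-0.26,0.38,-0.6,0,0,0,0],[-0.26,0.38,-0.6,0,0,0,0],[-0.26,0.38,-0.4,0,0,0,0],[-0.26,0.38,0,0,0,0,0],[-0.26,0.38,0,0,0,0,0],[-0.26,0.38,0,0,0,0,0],[0,0,0,0,0,0,0]]

```text
time_s: 3.55
eef_pos: [0.5802, -0.1484, 0.3942]
eef_rot: [0.0, 0.736, 0.677, -0.0]
wrist_force: [0.3, 0.3, 0.8]
opening: 1.0
```

```bash
cat > meas.py <<'E'
from h import *
import sys
def meas(n,cam="wrist"):
    im,P=shot(cam); save(n,im); np.savez(n+".npz",im=im,P=P); z=P[...,2]
    hsv=cv2.cvtColor(im,cv2.COLOR_RGB2HSV); X,Y=P[...,0],P[...,1]; box=(X>.38)&(X<.6)&(Y>-.18)&(Y<.15)
    L=[("dark",box&(hsv[...,2]<75)&(z>.02)&(z<.034)),("bed",box&(z>.005)&(z<.012)&(hsv[...,1]<45))]
    L+=[("red",box&mask(im,P,*COL["red"],(.066,.085)))]
    for k in("orange","blue"):
        L+=[(k+" fin",mask(im,P,*COL[k],(.030,.09))),(k+" plate",mask(im,P,*COL[k],(.006,.028)))]
    L+=[("yellow",mask(im,P,*COL["yellow"]))]
    print(n,pose()[0].round(4),"yaw",np.degrees(np.arctan2(*pose()[1][[1,0],1])).round(2))
    for nm,m in L:
        for c,a,Q in blobs(m,P,40):
            zt=np.percentile(Q[:,2],95) ; Q=Q[Q[:,2]>zt-.004]
            r=cv2.minAreaRect(Q[:,:2].astype(np.float32)); print(nm,c,a,np.round(r[0],4),np.round(r[1],4),round(r[2],1),"z",np.median(Q[:,2]).round(4))
meas(*sys.argv[1:])
E
python3 meas.py w1
```

```text
w1 [ 0.5793 -0.1475  0.394 ] yaw -4.73
dark [212.  81.] 1034 [ 0.4749 -0.0373] [0.0125 0.074 ] 85.3 z 0.0275
bed [219.  77.] 14456 [ 0.4735 -0.0537] [0.1852 0.1201] 85.2 z 0.0076
red [200. 132.] 565 [ 0.4714 -0.0839] [0.0146 0.0348] 85.3 z 0.0753
orange fin [378.  68.] 398 [ 0.6449 -0.0406] [0.0297 0.0119] 9.6 z 0.0352
orange fin [383. 194.] 515 [ 0.6441 -0.1675] [0.0391 0.0158] 39.9 z 0.0472
orange plate [374.  70.] 2758 [ 0.6446 -0.0406] [0.0644 0.0639] 40.5 z 0.0099
orange plate [376. 183.] 3363 [ 0.6433 -0.1681] [0.0859 0.0867] 41.9 z 0.0135
blue fin [317. 304.] 525 [ 0.5597 -0.3081] [0.0396 0.0147] 19.5 z 0.0471
blue plate [317. 287.] 2104 [ 0.5596 -0.3021] [0.0403 0.0119] 1.8 z 0.0224
blue plate [339. 355.] 892 [ 0.5859 -0.4257] [0.0086 0.0295] 82.9 z 0.0222
```

The jaw is open about 121 mm. I'll grasp the big round: centre (0.644,−0.168), fin at 40°.

drive_tool:
  commands:
    - [[-0.1,0.44,0,0,0,0,0],[-0.1,0.44,0,0,0,0,0],[-0.09,0.44,0,0,0,0,0],[0,0,0.4,0,0,0.943,0],[0,0,0.4,0,0,0.943,0],[0,0,0.4,0,0,0.943,0],[0,0,0.4,0,0,0.943,0],[0,0,0.4,0,0,0.943,0],[0,0,0.4,0,0,0.943,0],[0,0,0,0,0,0,0]]

```text
time_s: 4.6
eef_pos: [0.6416, -0.1656, 0.271]
eef_rot: [-0.003, 0.94, 0.342, -0.003]
wrist_force: [-1.2, 0.9, 0.0]
opening: 1.004
```

drive_tool:
  commands:
    - [[0.01,0.06,0.35,0,0,0,0],[0,0,0.35,0,0,0,0],[0,0,0.35,0,0,0,0],[0,0,0.35,0,0,0,0],[0,0,0.12,0,0,0,0],[0,0,0,0,0,0,0],[0,0,0,0,0,0,255],[0,0,0,0,0,0,255],[0,0,0,0,0,0,255],[0,0,0,0,0,0,255]]

```text
time_s: 5.6
eef_pos: [0.6461, -0.1692, 0.1995]
eef_rot: [0.0, 0.94, 0.342, 0.0]
wrist_force: [0.5, -0.1, 1.1]
opening: 0.326
```

drive_tool:
  commands:
    - [[0,0,0,0,0,0,255],[0,0,0,0,0,0,255],[0,0,-0.3,0,0,0,255],[0,0,-0.3,0,0,0,255],[0,0,-0.3,0,0,0,255],[0,0,0,0,0,0,255]]

```text
time_s: 6.2
eef_pos: [0.6471, -0.1697, 0.2478]
eef_rot: [0.002, 0.94, 0.342, 0.002]
wrist_force: [0.6, -0.6, -0.5]
opening: 0.173
```

drive_tool:
  commands:
    - [[0,0,-0.05,0,0,-0.943,255],[0,0,-0.05,0,0,-0.943,255],[0,0,-0.05,0,0,-0.943,255],[0,0,-0.05,0,0,-0.943,255],[0,0,0,0,0,-0.943,255],[0,0,0,0,0,-0.943,255],[0.5,0,0,0,0,0,255],[0.6,0,0,0,0,0,255],[0.6,0,0,0,0,0,255],[0.6,0,0,0,0,0,255]]

```text
time_s: 7.2
eef_pos: [0.6551, -0.0536, 0.2537]
eef_rot: [-0.0, 0.736, 0.677, 0.0]
wrist_force: [0.5, 0.8, -0.7]
opening: 0.171
```

drive_tool:
  commands:
    - [[0.6,-0.4,0,0,0,0,255],[0.6,-0.6,0,0,0,0,255],[0.39,-0.6,0,0,0,0,255],[0,-0.6,0,0,0,0,255],[0,-0.6,0,0,0,0,255],[0,-0.6,0,0,0,0,255],[0,-0.25,0,0,0,0,255],[0,0,0,0,0,0,255],[0,0,0,0,0,0,255]]

```text
time_s: 8.1
eef_pos: [0.4805, 0.0396, 0.2543]
eef_rot: [0.001, 0.736, 0.677, 0.001]
wrist_force: [0.5, 0.0, -1.3]
opening: 0.177
```

drive_tool:
  commands:
    - [[0,0,0.3,0,0,0,255],[0,0,0.3,0,0,0,255],[0,0,0.2,0,0,0,255],[0,0,0.1,0,0,0,255],[0,0,0,0,0,0,255],[0,0,0,0,0,0,255]]

```text
time_s: 8.7
eef_pos: [0.4804, 0.0396, 0.209]
eef_rot: [0.0, 0.736, 0.677, 0.0]
wrist_force: [-1.0, -0.2, -1.5]
opening: 0.174
```

```bash
python3 - <<'E'
from h import *
im,P=shot("side"); m=mask(im,P,*COL["orange"],(.0,.1))
for c,a,Q in blobs(m,P):
  print(c,a,Q.mean(0).round(3),np.percentile(Q[:,2],[1,5,50,95]).round(4))
p,R,o=pose();print(p,o["wrist_force"])
E
```

```text
[ 65. 125.] 321 [-0.43   0.934  0.051] [0.0031 0.0079 0.0506 0.0959]
[291. 219.] 376 [0.479 0.024 0.026] [0.0112 0.0144 0.0217 0.0555]
[345. 228.] 244 [ 0.643 -0.051  0.013] [0.0007 0.0025 0.0093 0.0338]
[0.48033701 0.03962064 0.20914186] [-1.17633968  0.55565598 -0.54660397]
```

drive_tool:
  commands:
    - [[0,0,0.04,0,0,0,255],[0,0,0,0,0,0,255],[0,0,0,0,0,0,0],[0,0,0,0,0,0,0],[0,0,0,0,0,0,0],[0,0,-0.3,0,0,0,0],[0,0,-0.5,0,0,0,0],[0,0,-0.5,0,0,0,0],[0,0,-0.4,0,0,0,255],[0,0,0,0,0,0,255]]

```text
time_s: 9.75
eef_pos: [0.4811, 0.0396, 0.2945]
eef_rot: [0.002, 0.736, 0.677, 0.002]
wrist_force: [0.9, 0.4, -0.6]
opening: 0.691
```

drive_tool:
  commands:
    - [[-0.4,0,0,0,0,0,255],[-0.6,0,0,0,0,0,255],[-0.6,0,0,0,0,0,255],[-0.6,0,0,0,0,0,255],[-0.6,0,0,0,0,0,255],[-0.32,0,0,0,0,0,255],[0,0,0,0,0,0,255]]

```text
time_s: 10.45
eef_pos: [0.4667, -0.1175, 0.2908]
eef_rot: [-0.0, 0.737, 0.676, -0.0]
wrist_force: [0.5, 0.8, 0.2]
opening: 0.002
```

```bash
python3 meas.py w2; python3 meas.py s2 side
```

```text
w2 [ 0.4667 -0.1164  0.2908] yaw -4.85
dark [323.  14.] 61 [0.4785 0.0192] [0.0011 0.013 ] 84.0 z 0.0322
dark [324. 104.] 1916 [ 0.4744 -0.0367] [0.0131 0.0732] 85.1 z 0.0275
bed [325. 118.] 20360 [ 0.4731 -0.0562] [0.1795 0.1202] 85.3 z 0.0075
red [325. 184.] 1241 [ 0.4706 -0.0841] [0.0156 0.0349] 85.6 z 0.0753
orange fin [325.   2.] 113 [0.4791 0.0199] [0.002  0.0152] 86.6 z 0.054
orange fin [570.  87.] 809 [ 0.6441 -0.0407] [0.03   0.0121] 9.9 z 0.0352
orange plate [323.  25.] 4904 [0.4781 0.0123] [0.0344 0.0841] 85.1 z 0.0215
orange plate [543.  86.] 5092 [ 0.6439 -0.0409] [0.0645 0.0651] 2.4 z 0.0099
blue plate [457. 333.] 63 [ 0.5925 -0.2692] [0.0043 0.0099] 53.1 z 0.0127
blue plate [416. 355.] 77 [ 0.5506 -0.2922] [0.0044 0.0274] 45.3 z 0.0134
s2 [ 0.4667 -0.1157  0.2909] yaw -4.78
bed [293. 241.] 813 [ 0.4772 -0.0178] [0.2675 0.1192] 85.5 z 0.0069
red [294. 230.] 46 [ 0.4709 -0.0899] [0.0183 0.033 ] 84.1 z 0.0738
orange fin [ 64. 124.] 209 [-0.4291  0.9527] [0.1221 0.0165] 88.4 z 0.0868
orange plate [ 67. 132.] 80 [-0.4387  0.9527] [0.1248 0.0394] 86.1 z 0.0242
orange plate [289. 221.] 209 [0.479  0.0254] [0.0676 0.0827] 81.0 z 0.0209
orange plate [345. 229.] 182 [ 0.6454 -0.0468] [0.0068 0.0306] 88.6 z 0.0251
blue fin [343. 288.] 95 [ 0.5599 -0.3119] [0.0371 0.0167] 18.5 z 0.0461
blue fin [367. 326.] 43 [ 0.5853 -0.4332] [0.0117 0.0263] 69.2 z 0.0336
blue plate [342. 297.] 378 [ 0.5507 -0.3179] [0.0584 0.0131] 1.5 z 0.0225
blue plate [367. 333.] 268 [ 0.5836 -0.4371] [0.0041 0.0288] 65.2 z 0.0222
```

drive_tool:
  commands:
    - [[0,0.03,0.4,0,0,0,255],[0,0,0.4,0,0,0,255],[0,0,0.4,0,0,0,255],[0,0,0.26,0,0,0,255],[0,0,0,0,0,0,255],[0.2,0,0,0,0,0,255],[0.15,0,0,0,0,0,255],[0.15,0,0,0,0,0,255],[0.15,0,0,0,0,0,255],[0.1,0,0,0,0,0,255]]

```text
time_s: 11.55
eef_pos: [0.472, -0.0778, 0.2193]
eef_rot: [0.001, 0.735, 0.678, 0.0]
wrist_force: [-0.2, -1.6, 1.8]
opening: -0.001
```

drive_tool:
  commands:
    - [[0.08,0,0,0,0,0,255],[0.06,0,0,0,0,0,255],[0.04,0,0,0,0,0,255],[0,0,0,0,0,0,255]]

```text
time_s: 11.95
eef_pos: [0.4724, -0.0694, 0.2186]
eef_rot: [-0.0, 0.736, 0.677, 0.0]
wrist_force: [-1.0, -0.5, 0.1]
opening: -0.001
```

```bash
python3 meas.py w3; python3 meas.py s3 side|grep -v blue
```

```text
w3 [ 0.4722 -0.0694  0.2185] yaw -4.72
dark [321. 134.] 4021 [ 0.4773 -0.0025] [0.0139 0.0735] 85.3 z 0.0275
bed [247. 171.] 12312 [ 0.4405 -0.0282] [0.1878 0.0506] 85.2 z 0.0076
bed [397. 168.] 13041 [ 0.5101 -0.034 ] [0.1878 0.0499] 85.3 z 0.0075
red [322. 259.] 2946 [ 0.4735 -0.0498] [0.0159 0.0348] 85.0 z 0.0753
orange fin [321.  31.] 2584 [0.4807 0.0392] [0.0218 0.0159] 85.4 z 0.0553
orange fin [629. 186.] 526 [ 0.6348 -0.0417] [0.0117 0.0125] 7.9 z 0.0349
orange plate [321.  54.] 14893 [0.4798 0.0319] [0.0542 0.0872] 85.3 z 0.0215
orange plate [596. 169.] 6692 [ 0.6409 -0.0361] [0.0297 0.0114] 32.9 z 0.0202
s3 [ 0.4722 -0.0695  0.2185] yaw -4.73
bed [294. 245.] 865 [ 0.4755 -0.0425] [0.2168 0.1198] 84.9 z 0.0068
orange fin [ 64. 124.] 206 [-0.4265  0.9512] [0.1134 0.0188] 83.5 z 0.0863
orange plate [ 67. 132.] 76 [-0.4264  0.9421] [0.1224 0.0328] 71.1 z 0.0253
orange plate [345. 229.] 183 [ 0.6462 -0.0469] [0.0113 0.0307] 89.7 z 0.0245
```

drive_tool:
  commands:
    - [[0.06,0,0,0,0,0,255],[0.06,0,0,0,0,0,255],[0.06,0,0,0,0,0,255],[0,0,0,0,0,0,255],[0,0,0,0,0,0,255],[0,0,0,0,0,0,255]]

```text
time_s: 12.65
eef_pos: [0.473, -0.0607, 0.2185]
eef_rot: [-0.0, 0.736, 0.677, -0.0]
wrist_force: [-0.9, -3.5, -1.5]
opening: -0.0
```

```bash
python3 meas.py w4; python3 -c "
from h import *
print(pose()[2]['wrist_force'])"
```

```text
w4 [ 0.473  -0.0606  0.2185] yaw -4.72
dark [322. 149.] 3911 [ 0.4772 -0.0017] [0.0143 0.0734] 85.2 z 0.0275
bed [246. 172.] 11698 [ 0.4399 -0.0194] [0.1877 0.048 ] 85.3 z 0.0076
bed [399. 169.] 12416 [ 0.5115 -0.0254] [0.1876 0.0486] 85.3 z 0.0075
bed [322. 338.] 56 [ 0.4662 -0.1425] [0.0084 0.0052] 85.6 z 0.0074
red [322. 260.] 2954 [ 0.4741 -0.0414] [0.0163 0.035 ] 85.0 z 0.0754
orange fin [321.  41.] 3409 [0.481 0.044] [0.0296 0.0159] 85.4 z 0.0554
orange fin [626. 201.] 627 [ 0.6361 -0.0415] [0.0134 0.0127] 6.2 z 0.0351
orange plate [321.  62.] 16636 [0.4801 0.0363] [0.0626 0.0866] 85.3 z 0.0216
orange plate [594. 183.] 6656 [ 0.6413 -0.036 ] [0.0307 0.0117] 32.3 z 0.021
[-1.44007211 -4.22333908 -1.97746139]
```

Both jaws bear, the thumb spring is compressed about 7.5 mm and the force is about 3.5–4 N. I'll hold, then release and reopen.

drive_tool:
  commands:
    - [[0,0,0,0,0,0,255],[0,0,0,0,0,0,255],[0,0,0,0,0,0,255],[0,0,0,0,0,0,255],[0,0,0,0,0,0,255],[0,0,0,0,0,0,255],[0,0,0,0,0,0,255],[0,0,0,0,0,0,255],[0,0,0,0,0,0,255],[-0.1,0,0,0,0,0,255]]

```text
time_s: 13.7
eef_pos: [0.4728, -0.0654, 0.2188]
eef_rot: [-0.0, 0.735, 0.678, 0.0]
wrist_force: [-2.0, -2.0, -0.5]
opening: 0.002
```

drive_tool:
  commands:
    - [[-0.1,0,0,0,0,0,255],[-0.2,0,0,0,0,0,255],[0,0,-0.4,0,0,0,255],[0,0,-0.5,0,0,0,255],[0,0,-0.4,0,0,0,255],[0,0,0,0,0,0,255],[0.4,0,0,0,0,0,255],[0.4,0,0,0,0,0,255],[0.36,0,0,0,0,0,255],[0,0,0,0,0,0,255]]

```text
time_s: 14.7
eef_pos: [0.476, -0.0215, 0.2829]
eef_rot: [-0.001, 0.735, 0.678, 0.0]
wrist_force: [-0.7, -0.2, 0.8]
opening: -0.001
```

drive_tool:
  commands:
    - [[0,0,0.4,0,0,0,255],[0,0,0.5,0,0,0,255],[0,0,0.4,0,0,0,255],[0,0,0,0,0,0,255],[-0.15,0,0,0,0,0,255],[-0.2,0,0,0,0,0,255],[-0.2,0,0,0,0,0,255],[-0.2,0,0,0,0,0,255],[-0.05,0,0,0,0,0,255],[0,0,0,0,0,0,255]]

```text
time_s: 15.7
eef_pos: [0.4732, -0.0634, 0.2191]
eef_rot: [0.001, 0.736, 0.677, 0.0]
wrist_force: [0.7, -0.4, 0.2]
opening: 0.004
```

drive_tool:
  commands:
    - [[0.08,0,0,0,0,0,255],[0,0,-0.4,0,0,0,255],[0,0,-0.5,0,0,0,255],[0,0,-0.5,0,0,0,0],[0,0,-0.5,0,0,0,0],[0,0,-0.3,0,0,0,0],[0,0,0,0,0,0,0]]

```text
time_s: 16.4
eef_pos: [0.4742, -0.0583, 0.331]
eef_rot: [0.002, 0.735, 0.678, 0.001]
wrist_force: [0.2, -0.7, -0.1]
opening: 0.678
```

```bash
python3 meas.py w5
```

```text
w5 [ 0.4736 -0.0582  0.3294] yaw -4.68
dark [319.   4.] 874 [0.4853 0.0949] [0.0049 0.0724] 85.3 z 0.0274
dark [319. 169.] 1315 [ 0.4744 -0.0353] [0.0139 0.073 ] 85.2 z 0.0275
bed [321. 138.] 17872 [ 0.4759 -0.0218] [0.2497 0.1201] 85.3 z 0.0075
red [320. 239.] 728 [ 0.4705 -0.0826] [0.0154 0.0345] 85.3 z 0.0753
orange fin [317.  73.] 1227 [0.48   0.0429] [0.0392 0.0156] 84.4 z 0.0553
orange fin [512. 161.] 489 [ 0.6444 -0.0404] [0.0298 0.0122] 8.6 z 0.035
orange plate [317.  74.] 7684 [0.4794 0.043 ] [0.0859 0.0861] 88.0 z 0.0215
orange plate [494. 154.] 3042 [ 0.6442 -0.0404] [0.0646 0.0645] 40.0 z 0.0101
blue plate [380. 367.] 101 [ 0.5269 -0.2924] [0.0167 0.0099] 72.2 z 0.0131
blue plate [438. 377.] 239 [ 0.6013 -0.3111] [0.0349 0.0194] 86.7 z 0.0134
```

drive_tool:
  commands:
    - [[0.5,-0.04,0,0,0,0,0],[0.55,0,0,0,0,0,0],[0.5,0,0,0,0,0,0],[0.48,0,0,0,0,0,0],[0,0,0.5,0,0,0,0],[0,0,0.5,0,0,0,0],[0,0,0.5,0,0,0,0],[0,0,0.5,0,0,0,0],[0,0,0.4,0,0,0,0],[0,0,0,0,0,0,0]]

```text
time_s: 17.45
eef_pos: [0.4772, 0.0433, 0.2047]
eef_rot: [-0.003, 0.736, 0.677, -0.003]
wrist_force: [-1.0, 0.2, -0.4]
opening: 1.003
```

drive_tool:
  commands:
    - [[0,0,0.03,0,0,0,0],[0,0,0,0,0,0,255],[0,0,0,0,0,0,255],[0,0,0,0,0,0,255],[0,0,0,0,0,0,255],[0,0,0,0,0,0,255],[0,0,0,0,0,0,255]]

```text
time_s: 18.15
eef_pos: [0.4799, 0.0427, 0.2078]
eef_rot: [0.0, 0.736, 0.677, 0.0]
wrist_force: [-1.0, 0.0, 6.6]
opening: 0.171
```

drive_tool:
  commands:
    - [[0,0,-0.3,0,0,0,255],[0,0,-0.5,0,0,0,255],[0,0,-0.5,0,0,0,255],[0.3,0,-0.5,0,0,0,255],[0.5,0,-0.4,0,0,0,255],[0.5,0,-0.2,0,0,0,255],[0.5,0.2,0,0,0,0,255],[0.2,0.2,0,0,0,0,255],[0,0,0,0,0,0,255],[0,0,0,0,0,0,255]]

```text
time_s: 19.15
eef_pos: [0.5074, 0.1407, 0.3266]
eef_rot: [-0.0, 0.735, 0.678, -0.001]
wrist_force: [-0.0, 0.1, -1.5]
opening: 0.167
```

```bash
python3 - <<'E'
from h import *
p,R,o=pose(); im,P=shot("wrist"); save("m1",im); np.savez("m1.npz",im=im,P=P)
m=mask(im,P,(40,60,30),(80,255,255),(.018,.028)); Q=P[m]
r=cv2.minAreaRect(Q[:,:2].astype(np.float32)); print(p,r,np.median(Q[:,2]),Q[:,:2].min(0),Q[:,:2].max(0))
E
```

```text
[0.50743961 0.14067082 0.32664463] ((0.4910670518875122, 0.2509087026119232), (0.0996718630194664, 0.23725643754005432), 84.5505599975586) 0.021450845647538436 [0.36886994 0.19073913] [0.61339097 0.30846449]
```

View pics/m1.png

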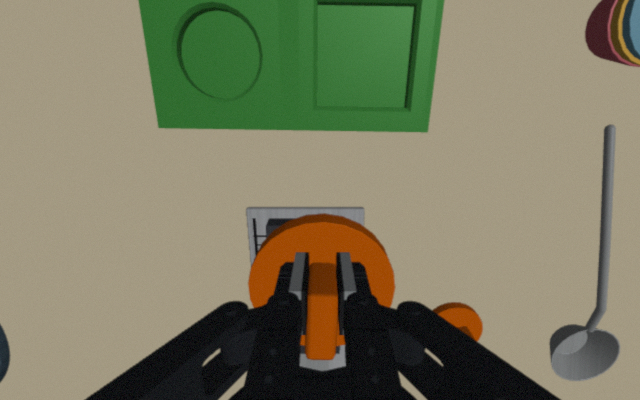

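drive_tool:
  commands:
    - [[0.4,-0.2,0,0,0,0,255],[0.5,-0.2,0,0,0,0,255],[0.5,-0.25,0,0,0,0,255],[0.5,-0.25,0,0,0,0,255],[0,0,0,0,0,0,255],[0,0,0,0,0,0,255]]

```text
time_s: 19.8
eef_pos: [0.4704, 0.2388, 0.327]
eef_rot: [0.0, 0.735, 0.678, -0.0]
wrist_force: [-0.2, -0.2, -1.7]
opening: 0.169
```

```bash
cat > mould.py <<'E'
from h import *
import sys
p,R,o=pose(); im,P=shot("wrist"); save(sys.argv[1],im)
g=mask(im,P,(40,60,30),(80,255,255),(.0,.03)); z=P[...,2]
top=g&(z>.0185); r=cv2.minAreaRect(P[top][:,:2].astype(np.float32)); print(p.round(4),r)
Q=P[g&(z<.0125)&(z>.006)]   # cavity floors
for n,h in [("hole0",(.4411,.3694)),("hole1",(.5605,.358)),("hole3",(.4312,.2658)),("hole2",(.5506,.2545))]:
    q=Q[np.hypot(*(Q[:,:2]-h).T)<.058][:,:2].astype(np.float32)
    if len(q)>200:
        print(n,len(q),cv2.minEnclosingCircle(q),cv2.minAreaRect(q))
E
python3 mould.py m2
```

```text
[0.4704 0.2388 0.327 ] ((0.49583473801612854, 0.29744428396224976), (0.1951373666524887, 0.23721778392791748), 84.67414093017578)
hole0 9698 ((0.4410333037376404, 0.3700462579727173), 0.04735109210014343) ((0.44055935740470886, 0.36240360140800476), (0.07843304425477982, 0.09373287856578827), 84.95101928710938)
hole1 10433 ((0.5604792237281799, 0.35810205340385437), 0.05794001370668411) ((0.5618237853050232, 0.35827356576919556), (0.0661853477358818, 0.10026879608631134), 84.46739959716797)
hole3 3919 ((0.43188899755477905, 0.277889609336853), 0.04597458988428116) ((0.42680424451828003, 0.2734026312828064), (0.06693287938833237, 0.08485419303178787), 26.551259994506836)
hole2 6584 ((0.551661491394043, 0.2537737488746643), 0.05442316085100174) ((0.5516419410705566, 0.25377410650253296), (0.07783841341733932, 0.07764571905136108), 84.42274475097656)
```

```bash
python3 - <<'E'
from h import *
p,R,o=pose(); im,P=shot("wrist")
m=mask(im,P,*COL["orange"],(.10,.2)); Q=P[m]; q=Q[(Q[:,2]<np.median(Q[:,2])+.004)]
print(p,len(q),np.median(q[:,2]),q[:,2].min())
q=q[q[:,2]>np.median(q[:,2])-.003][:,:2]
h=cv2.convexHull(q.astype(np.float32))[:,0]; h=h[h[:,1]>p[1]]
A=np.c_[2*h,np.ones(len(h))]; s=np.linalg.lstsq(A,(h**2).sum(1),rcond=None)[0]; print("circle",s[:2],np.sqrt(s[2]+s[0]**2+s[1]**2))
print("front extent along caly", (q@[.082,.9966]).max()-p[:2]@[.082,.9966], (q@[.9966,-.082]).max()-p[:2]@[.9966,-.082],(q@[.9966,-.082]).min()-p[:2]@[.9966,-.082])
E
```

```text
[0.47075808 0.23834662 0.32703952] 6753 0.14066560317216725 0.12847713759969495
circle [0.4684184  0.21612735] 0.043463339776141245
front extent along caly 0.021145288647940574 0.04285184713741874 -0.04433012958602284
```

```bash
python3 - <<'E'
from h import *
p,R,o=pose(); im,P=shot("wrist"); save("held",im[180:400,160:480])
m=mask(im,P,*COL["orange"],(.10,.25)); Q=P[m]-p; L=Q@R  # tool coords
for a,b in [(.11,.155),(.155,.16),(.16,.175),(.175,.19),(.19,.21)]:
    s=L[(L[:,2]>=a)&(L[:,2]<b)]
    if len(s): print(a,len(s),s.min(0).round(4),s.max(0).round(4))
im,P=shot("side"); m=mask(im,P,*COL["orange"],(.10,.25))
for c,a,Q in blobs(m,P):
    L=(Q-p)@R; print(c,a,L.min(0).round(3),L.max(0).round(3),np.percentile(Q[:,2],[2,98]))
E
```

```text
0.11 2070 [-0.0431 -0.0264  0.1274] [0.0126 0.0264 0.155 ]
0.155 192 [-0.0396 -0.009   0.155 ] [0.0069 0.0208 0.16  ]
0.16 479 [-0.0045 -0.0199  0.16  ] [0.0111 0.0206 0.175 ]
0.175 6417 [-0.0652 -0.044   0.1751] [0.0215 0.0429 0.19  ]
0.19 509 [ 0.0008 -0.0364  0.19  ] [0.0215 0.0361 0.199 ]
[ 33. 101.] 1248 [ 0.559 -1.158  0.077] [ 0.696 -0.943  0.226] [0.11586679 0.24669652]
[277. 162.] 334 [-0.071 -0.042  0.149] [0.014 0.042 0.201] [0.12908538 0.17421861]
```

View pics/held.png

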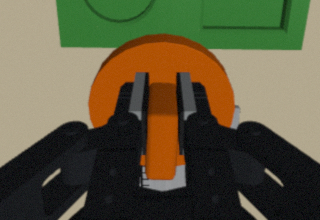

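The held crop shows the disc has slipped about 22 mm back in the grip (a slack grip during the move), so the pads are now on the front end of the fin. Both cameras agree. I'll carry on gently and compensate for the offset.

drive_tool:
  commands:
    - [[0.15,-0.04,0,0,0,0,255],[0.3,-0.08,0.05,0,0,0,255],[0.4,-0.1,0.15,0,0,0,255],[0.4,-0.12,0.2,0,0,0,255],[0.4,-0.12,0.2,0,0,0,255],[0.4,-0.12,0.2,0,0,0,255],[0.4,-0.1,0.2,0,0,0,255],[0.35,-0.08,0.15,0,0,0,255],[0.2,-0.04,0.05,0,0,0,255],[0,0,0,0,0,0,255]]

```text
time_s: 21.0
eef_pos: [0.4428, 0.3932, 0.2667]
eef_rot: [-0.0, 0.735, 0.678, -0.0]
wrist_force: [0.2, -0.5, -1.4]
opening: 0.168
```

```bash
cat > held.py <<'E'
from h import *
import sys
col=sys.argv[1]; rad=float(sys.argv[2])
p,R,o=pose(); im,P=shot("wrist"); save(sys.argv[3],im)
m=mask(im,P,*COL[col],(.015,.25)); L=(P[m]-p)@R; L=L[(np.abs(L[:,0])<.09)&(np.abs(L[:,1])<.07)]
zt=np.median(L[L[:,2]>.165][:,2]); T=L[np.abs(L[:,2]-zt)<.005]
n=np.linalg.lstsq(np.c_[T[:,:2],np.ones(len(T))],T[:,2],rcond=None)[0]
print("tcp",p.round(4),"yaw",np.degrees(np.arctan2(R[1,1],R[0,1])).round(2),"open",o["opening"],"top tz",zt,"tilt deg",np.degrees(n[:2]).round(2),"front",T[:,0].max(),"y",T[:,1].min(),T[:,1].max())
c=np.array([T[:,0].max()-rad,(T[:,1].min()+T[:,1].max())/2,zt]); print("centre tool",c.round(4),"world",(R@c+p).round(4), o["wrist_force"])
E
python3 held.py orange .0436 h1
```

```text
tcp [0.4428 0.3932 0.2667] yaw -4.62 open 0.16831531108917422 top tz 0.18636211005188208 tilt deg [0.48 0.1 ] front 0.021236949134243427 y -0.0440676724867104 0.0427664085535683
centre tool [-0.0224 -0.0007  0.1864] world [0.4402 0.3709 0.0804] [ 0.20418816 -0.45466837 -1.35689164]
```

drive_tool:
  commands:
    - [[-0.02,0.02,0.15,0,0,0,255],[0,0,0.25,0,0,0,255],[0,0,0.25,0,0,0,255],[0,0,0.15,0,0,0,255],[0,0,0.1,0,0,0,255],[0,0,0.06,0,0,0,255],[0,0,0.06,0,0,0,255],[0,0,0,0,0,0,255]]

```text
time_s: 21.85
eef_pos: [0.4442, 0.3908, 0.216]
eef_rot: [-0.0, 0.736, 0.677, -0.0]
wrist_force: [0.3, 0.6, -0.6]
opening: 0.166
```

```bash
python3 held.py orange .0436 h2
```

```text
tcp [0.4442 0.3908 0.216 ] yaw -4.72 open 0.16596778532044787 top tz 0.18635850437719292 tilt deg [0.51 0.07] front 0.021466614222206002 y -0.044522357221496583 0.043022447490158884
centre tool [-0.0221 -0.0007  0.1864] world [0.4416 0.3688 0.0297] [ 0.33964621  0.58120099 -0.62474561]
```

drive_tool:
  commands:
    - [[0.015,0,0.04,0,0,0,255],[0,0,0.04,0,0,0,255],[0,0,0.03,0,0,0,255],[0,0,0,0,0,0,255],[0,0,0,0,0,0,0],[0,0,0,0,0,0,0],[0,0,0,0,0,0,0],[0,0,-0.3,0,0,0,0],[-0.2,0,-0.5,0,0,0,0],[-0.2,0,-0.5,0,0,0,0]]

```text
time_s: 22.9
eef_pos: [0.4425, 0.3715, 0.2772]
eef_rot: [-0.0, 0.735, 0.678, -0.0]
wrist_force: [0.9, -0.1, 0.6]
opening: 0.997
```

drive_tool:
  commands:
    - [[-0.5,0,-0.5,0,0,0,0],[-0.5,0,0,0,0,0,0],[-0.5,0,0,0,0,0,0],[-0.5,0,0,0,0,0,0],[0,0,0,0,0,0,0]]

```text
time_s: 23.4
eef_pos: [0.4343, 0.2701, 0.3018]
eef_rot: [0.0, 0.736, 0.677, 0.0]
wrist_force: [0.7, 0.1, -0.0]
opening: 0.998
```

```bash
python3 meas.py w6 | grep -v bed; python3 - <<'E'
from h import *
f=np.load("w6.npz"); im,P=f["im"],f["P"]; m=mask(im,P,*COL["orange"],(.012,.034))&(P[...,1]>.3); Q=P[m]; Q=Q[np.abs(Q[:,2]-np.median(Q[:,2]))<.006]
print(len(Q),np.median(Q[:,2]),np.linalg.lstsq(np.c_[Q[:,:2]-Q[:,:2].mean(0),np.ones(len(Q))],Q[:,2],rcond=None)[0],cv2.minEnclosingCircle(Q[:,:2].astype(np.float32)))
E
```

```text
w6 [0.4346 0.2711 0.3019] yaw -4.84
dark [385. 351.] 1407 [0.4863 0.1039] [0.0204 0.0735] 85.1 z 0.0274
orange fin [321.  74.] 1590 [0.4415 0.3688] [0.0398 0.0159] 83.0 z 0.0572
orange plate [321.  75.] 9806 [0.4415 0.3687] [0.0866 0.0866] 85.9 z 0.0235
9803 0.023510812063819997 [-5.72251706e-04 -2.97902512e-05  2.35080487e-02] ((0.4413317143917084, 0.36839422583580017), 0.04394680634140968)
```

Big round is seated: top at 23.5 mm, flat, centred. Next is the oblong; I'll look again first.

drive_tool:
  commands:
    - [[-0.4,0.2,-0.3,0,0,0,0],[-0.8,0.3,-0.4,0,0,0,0],[-0.9,0.4,-0.4,0,0,0,0],[-0.9,0.4,-0.4,0,0,0,0],[-0.9,0.4,-0.4,0,0,0,0],[-0.9,0.4,0,0,0,0,0],[-0.9,0.4,0,0,0,0,0],[-0.9,0.4,0,0,0,0,0],[-0.9,0.3,0,0,0,0,0],[-0.8,0.06,0,0,0,0,0]]

```text
time_s: 24.45
eef_pos: [0.5612, -0.1486, 0.393]
eef_rot: [0.001, 0.736, 0.677, 0.001]
wrist_force: [0.2, 0.7, -0.4]
opening: 1.0
```

drive_tool:
  commands:
    - [[-0.86,0,0,0,0,0,0],[0,0,0,0,0,0,0],[0,0,0,0,0,0,0]]

```text
time_s: 24.75
eef_pos: [0.5566, -0.1899, 0.3925]
eef_rot: [-0.0, 0.736, 0.677, 0.0]
wrist_force: [-0.2, 0.6, -0.4]
opening: 0.999
```

```bash
python3 meas.py w7 | grep -v bed
```

```text
w7 [ 0.5566 -0.189   0.3924] yaw -4.73
dark [226.  32.] 1241 [ 0.4735 -0.0514] [0.0434 0.0742] 85.2 z 0.0275
red [215.  81.] 591 [ 0.4713 -0.0835] [0.0139 0.035 ] 85.3 z 0.0754
orange fin [403.  18.] 452 [ 0.6449 -0.0405] [0.0298 0.0119] 8.6 z 0.0352
orange plate [395.  29.] 2686 [ 0.6443 -0.0464] [0.054  0.0647] 85.3 z 0.0099
blue fin [333. 275.] 559 [ 0.5596 -0.3088] [0.0399 0.0162] 20.4 z 0.0472
blue fin [358. 348.] 177 [ 0.5854 -0.4297] [0.0125 0.0293] 64.7 z 0.0345
blue plate [332. 259.] 2260 [ 0.5594 -0.308 ] [0.0926 0.059 ] 19.1 z 0.0142
blue plate [355. 334.] 1057 [ 0.5861 -0.4255] [0.009  0.0295] 81.5 z 0.0236
```

drive_tool:
  commands:
    - [[-0.55,0.06,0.2,0,0,0,0],[-0.6,0.06,0.2,0,0,0,0],[-0.6,0.06,0.2,0,0,0,0],[-0.63,0.07,0.2,0,0,0,0],[0,0,0.2,0,0,0.91,0],[0,0,0.2,0,0,0.91,0],[0,0,0.2,0,0,0.91,0],[0,0,0.2,0,0,0.91,0],[0,0,0.2,0,0,0.91,0],[0,0,0.2,0,0,0.91,0]]

```text
time_s: 25.8
eef_pos: [0.56, -0.307, 0.2921]
eef_rot: [-0.0, 0.935, 0.354, 0.0]
wrist_force: [-0.0, -0.4, 0.4]
opening: 0.997
```

drive_tool:
  commands:
    - [[0,0,0.2,0,0,0.91,0],[0,0,0,0,0,0.91,0],[0,0,0,0,0,0.91,0],[0,0,0,0,0,0,0],[0,0,0,0,0,0,0]]

```text
time_s: 26.3
eef_pos: [0.5596, -0.3078, 0.2825]
eef_rot: [0.0, 0.985, 0.174, 0.0]
wrist_force: [0.6, 0.8, -0.8]
opening: 0.997
```

drive_tool:
  commands:
    - [[0,0.01,0.35,0,0,0,0],[0,0,0.4,0,0,0,0],[0,0,0.4,0,0,0,0],[0,0,0.35,0,0,0,0],[0,0,0.2,0,0,0,0],[0,0,0,0,0,0,0],[0,0,0,0,0,0,0],[0,0,0,0,0,0,255],[0,0,0,0,0,0,255],[0,0,0,0,0,0,255]]

```text
time_s: 27.3
eef_pos: [0.5593, -0.3099, 0.198]
eef_rot: [0.001, 0.985, 0.172, 0.0]
wrist_force: [-0.5, -0.1, 0.9]
opening: 0.517
```

drive_tool:
  commands:
    - [[0,0,0,0,0,0,255],[0,0,0,0,0,0,255],[0,0,0,0,0,0,255],[0,0,0,0,0,0,255]]

```text
time_s: 27.7
eef_pos: [0.5593, -0.3099, 0.1976]
eef_rot: [0.0, 0.985, 0.172, 0.0]
wrist_force: [-0.5, 0.5, 2.8]
opening: 0.171
```

drive_tool:
  commands:
    - [[0,0,-0.2,0,0,0,255],[0,0,-0.3,0,0,0,255],[0,0,-0.3,0,0,0,255],[0,0,-0.3,0,0,-0.5,255],[0,0,0,0,0,-0.8,255],[0,0,0,0,0,-0.9,255],[0,0,0,0,0,-0.9,255],[0,0,0,0,0,-0.9,255],[0,0,0,0,0,-0.9,255],[0,0,0,0,0,-0.9,255]]

```text
time_s: 28.7
eef_pos: [0.5593, -0.3098, 0.2537]
eef_rot: [0.001, 0.836, 0.548, 0.0]
wrist_force: [-0.0, 0.3, -1.5]
opening: 0.175
```

drive_tool:
  commands:
    - [[0,0,0,0,0,-0.9,255],[0,0,0,0,0,-0.9,255],[0,0,0,0,0,-0.59,255],[0.2,0,0,0,0,0,255],[0.4,0,0,0,0,0,255],[0.6,0,0,0,0,0,255],[0.7,0,0,0,0,0,255],[0.7,0,0,0,0,0,255],[0.7,0,0,0,0,0,255],[0.7,0,0,0,0,0,255]]

```text
time_s: 29.7
eef_pos: [0.5752, -0.1073, 0.2526]
eef_rot: [-0.0, 0.736, 0.677, 0.0]
wrist_force: [-0.1, 1.2, -0.8]
opening: 0.176
```

drive_tool:
  commands:
    - [[0.7,0,0,0,0,0,255],[0.6,0,0,0,0,0,255],[0.6,0,0,0,0,0,255],[0.5,-0.2,0,0,0,0,255],[0.39,-0.4,0,0,0,0,255],[0,-0.5,0,0,0,0,255],[0,-0.5,0,0,0,0,255],[0,-0.35,0,0,0,0,255],[0,-0.18,0,0,0,0,255],[0,0,0,0,0,0,255]]

```text
time_s: 30.7
eef_pos: [0.4798, 0.0384, 0.2524]
eef_rot: [-0.0, 0.736, 0.677, 0.0]
wrist_force: [0.4, -0.3, -1.4]
opening: 0.176
```

```bash
python3 held.py blue .047 h3; python3 - <<'E'
from h import *
p,R,o=pose(); im,P=shot("side"); m=mask(im,P,*COL["blue"],(.03,.25))&(P[...,1]>-.1)
L=(P[m]-p)@R; print(L.min(0).round(3),L.max(0).round(3),P[m][:,2].min())
E
```

```text
tcp [0.4798 0.0384 0.2524] yaw -4.73 open 0.1755984951233204 top tz 0.183980101811843 tilt deg [0.41 0.06] front 0.047701264146699944 y -0.029894189619429003 0.029620949684508343
centre tool [ 7.00e-04 -1.00e-04  1.84e-01] world [0.4797 0.0392 0.0684] [ 0.43741319 -0.27015628 -1.44138367]
[-0.124 -0.663  0.106] [0.117 0.031 0.216] 0.036012463713606606
```

drive_tool:
  commands:
    - [[0,0.02,0.2,0,0,0,255],[0,0,0.3,0,0,0,255],[0,0,0.2,0,0,0,255],[0,0,0.12,0,0,0,255],[0,0,0.06,0,0,0,255],[0,0,0.03,0,0,0,255],[0,0,0,0,0,0,255],[0,0,0,0,0,0,0],[0,0,0,0,0,0,0],[0,0,0,0,0,0,0]]

```text
time_s: 31.8
eef_pos: [0.4822, 0.0373, 0.2071]
eef_rot: [0.0, 0.736, 0.677, 0.0]
wrist_force: [0.4, 0.1, -0.2]
opening: 0.675
```

drive_tool:
  commands:
    - [[0,0,-0.3,0,0,0,0],[0,0,-0.5,0,0,0,0],[0,0,-0.5,0,0,0,0],[0,0,-0.4,0,0,0,255],[-0.4,0,0,0,0,0,255],[-0.6,0,0,0,0,0,255],[-0.6,0,0,0,0,0,255],[-0.6,0,0,0,0,0,255],[-0.6,0,0,0,0,0,255],[-0.3,0,0,0,0,0,255]]

```text
time_s: 32.8
eef_pos: [0.4691, -0.1191, 0.2921]
eef_rot: [0.001, 0.736, 0.677, 0.0]
wrist_force: [0.2, 0.1, 0.4]
opening: -0.004
```

```bash
python3 meas.py w8 | egrep -v "bed|orange"; python3 -c "
from h import *
print(pose()[0])"
```

```text
w8 [ 0.4691 -0.1201  0.2921] yaw -4.85
dark [321.  14.] 67 [0.4802 0.018 ] [0.0014 0.0138] 85.0 z 0.0316
dark [320. 100.] 1962 [ 0.4745 -0.0355] [0.0131 0.073 ] 85.2 z 0.0275
red [320. 179.] 1189 [ 0.4706 -0.0829] [0.0154 0.0349] 84.7 z 0.0753
blue fin [322.   6.] 266 [0.4802 0.0183] [0.0022 0.0147] 82.4 z 0.0541
blue plate [322.  32.] 4873 [0.4795 0.0093] [0.0376 0.0594] 85.1 z 0.0215
[ 0.46913673 -0.1200685   0.29210101]
```

drive_tool:
  commands:
    - [[0,0,0.4,0,0,0,255],[0,0,0.4,0,0,0,255],[0,0,0.4,0,0,0,255],[0,0,0.26,0,0,0,255],[0,0,0,0,0,0,255],[0.2,0,0,0,0,0,255],[0.15,0,0,0,0,0,255],[0.15,0,0,0,0,0,255],[0.15,0,0,0,0,0,255],[0.1,0,0,0,0,0,255]]

```text
time_s: 33.85
eef_pos: [0.4726, -0.0791, 0.2193]
eef_rot: [0.001, 0.735, 0.678, 0.0]
wrist_force: [0.6, -2.2, 1.7]
opening: 0.0
```

drive_tool:
  commands:
    - [[0.1,0,0,0,0,0,255],[0.08,0,0,0,0,0,255],[0.08,0,0,0,0,0,255],[0,0,0,0,0,0,255],[0,0,0,0,0,0,255],[0,0,0,0,0,0,255]]

```text
time_s: 34.45
eef_pos: [0.4734, -0.0671, 0.2188]
eef_rot: [0.0, 0.736, 0.677, 0.0]
wrist_force: [1.1, -4.8, 1.6]
opening: -0.001
```

```bash
python3 meas.py w9 | egrep -v "bed|orange"; python3 -c "
from h import *
print(pose()[2]['wrist_force'])"
```

```text
w9 [ 0.4734 -0.0671  0.2187] yaw -4.74
dark [319. 148.] 3885 [ 0.4768 -0.0076] [0.014  0.0734] 85.2 z 0.0275
red [319. 259.] 2958 [ 0.4735 -0.0478] [0.0162 0.0352] 86.2 z 0.0753
blue fin [322.  38.] 3103 [0.4821 0.0391] [0.0266 0.016 ] 85.5 z 0.0553
blue plate [322.  73.] 12884 [0.4812 0.03  ] [0.0624 0.0598] 85.2 z 0.0215
[ 1.16114397 -3.54791515  1.28323984]
```

Spring is compressed 7.3 mm and the jaws are about 94 mm apart. I'll hold and reopen.

drive_tool:
  commands:
    - [[0,0,0,0,0,0,255],[0,0,0,0,0,0,255],[0,0,0,0,0,0,255],[0,0,0,0,0,0,255],[0,0,0,0,0,0,255],[0,0,0,0,0,0,255],[0,0,0,0,0,0,255],[0,0,0,0,0,0,255],[0,0,0,0,0,0,255],[-0.1,0,0,0,0,0,255]]

```text
time_s: 35.5
eef_pos: [0.4727, -0.0715, 0.2185]
eef_rot: [-0.0, 0.735, 0.678, -0.0]
wrist_force: [1.3, -2.2, 1.3]
opening: -0.001
```

drive_tool:
  commands:
    - [[-0.1,0,0,0,0,0,255],[-0.2,0,0,0,0,0,255],[0,0,-0.4,0,0,0,255],[0,0,-0.5,0,0,0,255],[0,0,-0.4,0,0,0,255],[0,0,0,0,0,0,255],[0.4,0,0,0,0,0,255],[0.4,0,0,0,0,0,255],[0.36,0,0,0,0,0,255],[0,0,0,0,0,0,255]]

```text
time_s: 36.5
eef_pos: [0.4756, -0.0276, 0.2823]
eef_rot: [-0.001, 0.735, 0.678, -0.0]
wrist_force: [-0.1, -0.3, -0.1]
opening: 0.0
```

drive_tool:
  commands:
    - [[0,0,0.4,0,0,0,255],[0,0,0.5,0,0,0,255],[0,0,0.4,0,0,0,255],[0,0,0,0,0,0,255],[-0.15,0,0,0,0,0,255],[-0.2,0,0,0,0,0,255],[-0.2,0,0,0,0,0,255],[0,0,0,0,0,0,255],[0.08,0,0,0,0,0,255],[0,0,-0.4,0,0,0,255]]

```text
time_s: 37.5
eef_pos: [0.4733, -0.0517, 0.2371]
eef_rot: [-0.002, 0.736, 0.677, -0.001]
wrist_force: [-0.5, -0.2, 0.2]
opening: 0.003
```

drive_tool:
  commands:
    - [[0,0,-0.5,0,0,0,255],[0,0,-0.5,0,0,0,0],[0,0,-0.5,0,0,0,0],[0,0,-0.3,0,0,0,0],[0,0,0,0,0,0,0]]

```text
time_s: 38.0
eef_pos: [0.4754, -0.0522, 0.3313]
eef_rot: [0.002, 0.735, 0.678, 0.001]
wrist_force: [-0.1, 0.5, -0.7]
opening: 0.685
```

```bash
python3 meas.py w10 | egrep -v "bed|orange"; python3 -c "
from h import *
print(pose()[0])"
```

```text
w10 [ 0.4748 -0.0521  0.3297] yaw -4.69
dark [318.   8.] 1689 [0.4854 0.098 ] [0.0111 0.0732] 85.1 z 0.0274
dark [318. 170.] 1295 [ 0.4748 -0.0301] [0.014  0.0729] 85.2 z 0.0275
red [318. 239.] 758 [ 0.471  -0.0776] [0.0153 0.0346] 85.4 z 0.0753
blue fin [320.  78.] 1188 [0.4826 0.0458] [0.0389 0.0159] 85.8 z 0.0553
blue plate [319.  75.] 7070 [0.4823 0.0461] [0.0941 0.0598] 85.2 z 0.0215
[ 0.47481331 -0.05209678  0.32966619]
```

drive_tool:
  commands:
    - [[0.5,0,0,0,0,0,0],[0.5,0,0,0,0,0,0],[0.5,0,0,0,0,0,0],[0.47,0,0,0,0,0,0],[0,0,0.5,0,0,0,0],[0,0,0.5,0,0,0,0],[0,0,0.5,0,0,0,0],[0,0,0.5,0,0,0,0],[0,0,0.4,0,0,0,0],[0,0,0.03,0,0,0,0]]

```text
time_s: 39.05
eef_pos: [0.4803, 0.0462, 0.2034]
eef_rot: [-0.003, 0.736, 0.677, -0.002]
wrist_force: [-0.5, -0.4, -1.0]
opening: 1.006
```

drive_tool:
  commands:
    - [[0,0,0,0,0,0,0],[0,0,0,0,0,0,255],[0,0,0,0,0,0,255],[0,0,0,0,0,0,255],[0,0,0,0,0,0,255],[0,0,0,0,0,0,255],[0,0,0,0,0,0,255],[0,0,-0.1,0,0,0,255],[0,0,-0.2,0,0,0,255],[0,0,-0.3,0,0,0,255]]

```text
time_s: 40.05
eef_pos: [0.482, 0.0458, 0.2371]
eef_rot: [-0.001, 0.736, 0.677, -0.001]
wrist_force: [-0.4, 0.5, -1.5]
opening: 0.175
```

drive_tool:
  commands:
    - [[0,0,-0.4,0,0,0,255],[0,0,-0.4,0,0,0,255],[0,0,-0.4,0,0,0,255],[0,0,-0.2,0,0,0,255],[0,0,0,0,0,0,255]]

```text
time_s: 40.55
eef_pos: [0.4831, 0.0458, 0.3088]
eef_rot: [0.001, 0.736, 0.677, 0.001]
wrist_force: [-0.3, 0.7, -1.9]
opening: 0.175
```

drive_tool:
  commands:
    - [[0.2,0.04,0,0,0,0,255],[0.4,0.08,0,0,0,0,255],[0.6,0.1,0,0,0,0,255],[0.7,0.12,0,0,0,0,255],[0.8,0.12,0,0,0,0,255],[0.8,0.12,0,0,0,0,255],[0.8,0.12,0,0,0,0,255],[0.8,0.12,0,0,0,0,255],[0.7,0.12,0,0,0,0,255],[0.4,0.1,0,0,0,0,255]]

```text
time_s: 41.55
eef_pos: [0.5591, 0.3538, 0.3049]
eef_rot: [-0.001, 0.735, 0.678, -0.001]
wrist_force: [-0.1, -0.2, -1.6]
opening: 0.177
```

drive_tool:
  commands:
    - [[0.15,0,0,0,0,0,255],[0,0,0,0,0,-0.4,255],[0,0,0,0,0,-0.8,255],[0,0,0,0,0,-0.9,255],[0,0,0,0,0,-0.9,255],[0,0,0,0,0,-0.9,255],[0,0,0,0,0,-0.9,255],[0,0,0,0,0,-0.9,255],[0,0,0,0,0,-0.9,255],[0,0,0,0,0,-0.9,255]]

```text
time_s: 42.55
eef_pos: [0.5599, 0.3574, 0.3056]
eef_rot: [-0.001, 0.296, 0.955, -0.001]
wrist_force: [0.1, 0.4, -1.2]
opening: 0.176
```

drive_tool:
  commands:
    - [[0,0,0,0,0,-0.9,255],[0,0,0,0,0,-0.9,255],[0,0,0,0,0,-0.9,255],[0,0,0,0,0,-0.65,255],[0,0,0,0,0,-0.3,255],[0,0,0,0,0,0,255],[0,0,0,0,0,0,255]]

```text
time_s: 43.25
eef_pos: [0.5602, 0.3576, 0.3061]
eef_rot: [-0.001, 0.049, 0.999, -0.0]
wrist_force: [0.5, 0.6, -1.4]
opening: 0.17
```

```bash
python3 held.py blue .047 h4
```

```text
tcp [0.5602 0.3576 0.3061] yaw 84.39 open 0.17001262020118998 top tz 0.18628561366921295 tilt deg [0.27 0.09] front 0.04793637669028323 y -0.029993387078268104 0.029182889845365812
centre tool [ 0.0009 -0.0004  0.1863] world [0.5589 0.3572 0.1199] [ 0.46081184  0.62111298 -1.36443847]
```

drive_tool:
  commands:
    - [[-0.04,0.02,0.15,0,0,0,255],[0,0,0.3,0,0,0,255],[0,0,0.35,0,0,0,255],[0,0,0.35,0,0,0,255],[0,0,0.3,0,0,0,255],[0,0,0.2,0,0,0,255],[0,0,0.1,0,0,0,255],[0,0,0.05,0,0,0,255],[0,0,0,0,0,0,255],[0,0,0,0,0,0,255]]

```text
time_s: 44.3
eef_pos: [0.563, 0.3589, 0.218]
eef_rot: [0.001, 0.048, 0.999, 0.0]
wrist_force: [0.2, -0.7, -0.9]
opening: 0.171
```

```bash
python3 held.py blue .047 h5
```

```text
tcp [0.563  0.3589 0.218 ] yaw 84.48 open 0.17102478414541183 top tz 0.18628767303931565 tilt deg [0.29 0.04] front 0.04794118465846941 y -0.03009211384814941 0.029290264583393826
centre tool [ 0.0009 -0.0004  0.1863] world [0.5622 0.3587 0.0317] [ 0.20978226 -0.73037629 -0.86962759]
```

drive_tool:
  commands:
    - [[0.02,-0.01,0.04,0,0,0,255],[0,0,0.05,0,0,0,255],[0,0,0.05,0,0,0,255],[0,0,0.02,0,0,0,255],[0,0,0,0,0,0,255],[0,0,0,0,0,0,0],[0,0,0,0,0,0,0],[0,0,0,0,0,0,0],[0,0,0,0,0,0,0],[0,0,-0.3,0,0,0,0]]

```text
time_s: 45.35
eef_pos: [0.5606, 0.3578, 0.2221]
eef_rot: [-0.002, 0.048, 0.999, -0.001]
wrist_force: [-0.4, 0.5, -1.1]
opening: 0.99
```

drive_tool:
  commands:
    - [[0,0,-0.5,0,0,0,0],[0,0,-0.5,0,0,0,0],[0,0,-0.5,0,0,0,0],[0,-0.3,-0.3,0,0,0.93,255],[0,0,0,0,0,0.93,255],[0,0,0,0,0,0.93,255],[0,0,0,0,0,0.93,255],[0,0,0,0,0,0.93,255],[0,0,0,0,0,0.93,255],[0,0,0,0,0,0.93,255]]

```text
time_s: 46.35
eef_pos: [0.5602, 0.3435, 0.3155]
eef_rot: [0.0, 0.484, 0.875, 0.0]
wrist_force: [-0.4, 0.3, -0.0]
opening: 0.005
```

drive_tool:
  commands:
    - [[0,0,0,0,0,0.93,255],[0,0,0,0,0,0.93,255],[0,0,0,0,0,0.93,255],[0,0,0,0,0,0.93,255],[0,0,0,0,0,0.92,255],[-0.5,-0.2,0,0,0,0,255],[-0.7,-0.2,0,0,0,0,255],[-0.7,-0.2,0,0,0,0,255],[0,0,0,0,0,0,255],[0,0,0,0,0,0,255]]

```text
time_s: 47.35
eef_pos: [0.5227, 0.2508, 0.3155]
eef_rot: [0.0, 0.736, 0.677, 0.001]
wrist_force: [-0.1, 0.3, 0.2]
opening: -0.002
```

```bash
python3 meas.py w11 | egrep -v "bed"
```

```text
w11 [0.5229 0.2514 0.3154] yaw -4.75
dark [322. 339.] 66 [0.5105 0.0976] [0.0115 0.0095] 84.7 z 0.0276
orange fin [195.  59.] 2174 [0.4423 0.3685] [0.0399 0.0161] 83.0 z 0.0573
orange plate [208.  61.] 8693 [0.4416 0.3684] [0.0866 0.0874] 55.5 z 0.0236
blue fin [364.  60.] 1599 [0.5612 0.3581] [0.0159 0.0396] 84.2 z 0.0573
blue plate [359.  62.] 8195 [0.5614 0.3584] [0.0594 0.0933] 84.5 z 0.0235
yellow [595. 157.] 410 [0.7465 0.2693] [0.0715 0.0309] 75.9 z 0.0432
```

Both plates are seated, with tops at 23.5 mm; the yellow blob at (0.75,0.27) is the cup stack. Now I'll close the caliper.

drive_tool:
  commands:
    - [[-0.5,-0.05,0,0,0,0,255],[-0.8,-0.05,0,0,0,0,255],[-0.8,-0.05,0,0,0,0,255],[-0.8,-0.05,0,0,0,0,255],[-0.8,-0.05,0,0,0,0,255],[-0.8,-0.05,0,0,0,0,255],[-0.8,-0.05,0,0,0,0,255],[-0.8,-0.05,0,0,0,0,255],[-0.8,-0.05,0,0,0,0,255],[-0.34,-0.05,0,0,0,0,255]]

```text
time_s: 48.4
eef_pos: [0.4685, -0.11, 0.3151]
eef_rot: [0.001, 0.736, 0.677, 0.0]
wrist_force: [0.1, 0.7, -0.9]
opening: 0.002
```

drive_tool:
  commands:
    - [[0,0,0.4,0,0,0,255],[0,0,0.4,0,0,0,255],[0,0,0.4,0,0,0,255],[0,0,0.4,0,0,0,255],[0,0,0.34,0,0,0,255],[0,0,0,0,0,0,255],[0.2,0,0,0,0,0,255],[0.2,0,0,0,0,0,255],[0.2,0,0,0,0,0,255],[0.2,0,0,0,0,0,255]]

```text
time_s: 49.4
eef_pos: [0.4716, -0.0667, 0.2181]
eef_rot: [0.001, 0.735, 0.678, 0.0]
wrist_force: [0.5, -1.6, -0.1]
opening: -0.001
```

```bash
python3 meas.py w12 | egrep "w12|dark|red"; python3 - <<'E'
from h import *
for n in("scene","side"):
    im,P=shot(n)
    save(n+"9",im)
    for k in("yellow","black"):
        for c,a,Q in blobs(mask(im,P,*COL[k],(.004,.06)),P,25): print(n,k,c,a,np.median(Q,0).round(3))
E
```

```text
w12 [ 0.4713 -0.0655  0.2178] yaw -4.66
dark [322. 134.] 3974 [ 0.4774 -0.    ] [0.0138 0.0732] 85.3 z 0.0275
red [324. 260.] 2948 [ 0.4736 -0.0474] [0.0162 0.0349] 86.1 z 0.0753
scene black [ 80. 207.] 82 [-0.071 -0.296  0.04 ]
side black [ 76. 333.] 176 [-0.076 -0.301  0.04 ]
```

View pics/scene9.png

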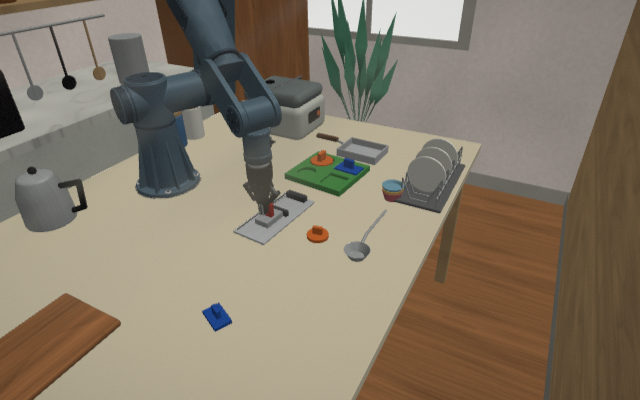

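The scene shows the large orange at (321,158) and the large blue at (349,164) in the mould. Only the small decoys remain on the counter, and the pan, cups and ladle look untouched. I'll continue shutting.

drive_tool:
  commands:
    - [[0.2,0,0,0,0,0,255],[0.25,0,0,0,0,0,255],[0.25,0,0,0,0,0,255],[0.25,0,0,0,0,0,255],[0.25,0,0,0,0,0,255],[0.2,0,0,0,0,0,255],[0.15,0,0,0,0,0,255],[0.1,0,0,0,0,0,255],[0.08,0,0,0,0,0,255],[0.06,0,0,0,0,0,255]]

```text
time_s: 50.55
eef_pos: [0.4783, 0.0217, 0.2171]
eef_rot: [-0.0, 0.736, 0.677, -0.0]
wrist_force: [-0.4, -2.0, 0.4]
opening: -0.002
```

drive_tool:
  commands:
    - [[0.03,0,0,0,0,0,255],[0,0,0,0,0,0,255],[0,0,0,0,0,0,255],[0,0,0,0,0,0,255]]

```text
time_s: 50.95
eef_pos: [0.4784, 0.0228, 0.2171]
eef_rot: [-0.0, 0.736, 0.677, -0.0]
wrist_force: [-1.0, -2.9, 0.2]
opening: 0.001
```

```bash
python3 meas.py w13 | egrep "w13|dark|red"
```

```text
w13 [0.4784 0.0228 0.2171] yaw -4.74
dark [324. 121.] 9911 [0.4855 0.0958] [0.0334 0.0734] 85.4 z 0.0275
red [326. 261.] 3011 [0.481 0.042] [0.0163 0.035 ] 85.1 z 0.0753
```

drive_tool:
  commands:
    - [[0,0,0,0,0,0,255],[-0.05,0,0,0,0,0,255],[-0.05,0,0,0,0,0,255],[-0.1,0,0,0,0,0,255],[-0.2,0,0,0,0,0,255],[0,0,-0.4,0,0,0,255],[0,0,-0.5,0,0,0,255],[0,0,-0.6,0,0,0,255],[0,0,-0.6,0,0,0,255],[0,0,-0.3,0,0,0,255]]

```text
time_s: 52.0
eef_pos: [0.4775, 0.0023, 0.34]
eef_rot: [0.002, 0.736, 0.677, 0.001]
wrist_force: [0.5, -0.0, -0.1]
opening: 0.0
```

drive_tool:
  commands:
    - [[0,0,0,0,0,0,255],[0,0,0,0,0,0,255],[0,0,0,0,0,0,255]]

```text
time_s: 52.3
eef_pos: [0.4763, 0.003, 0.3357]
eef_rot: [-0.001, 0.736, 0.677, -0.001]
wrist_force: [-0.3, 0.4, -0.2]
opening: -0.001
```

```bash
python3 meas.py w14; cp pics/w14.png pics/final.png
```

```text
w14 [0.4763 0.0031 0.3356] yaw -4.73
dark [325.  88.] 3566 [0.4852 0.0955] [0.0335 0.0731] 85.2 z 0.0275
bed [325. 182.] 18058 [ 0.4768 -0.0106] [0.2666 0.1201] 85.3 z 0.0075
red [326. 166.] 840 [0.4807 0.0385] [0.0157 0.0342] 85.1 z 0.0753
orange fin [501. 224.] 409 [ 0.6441 -0.0403] [0.0293 0.0124] 10.8 z 0.0351
orange plate [486. 212.] 2450 [ 0.6423 -0.0362] [0.0306 0.0106] 30.5 z 0.0223
```

View pics/final.png

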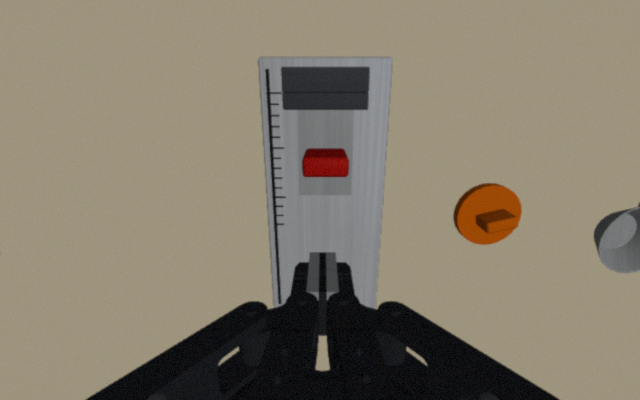

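The jaw block (325,100) sits against the anvil (325,78) with no gap, and the thumb is back at rest. The bed is empty and nothing is touched. Handing in.

```bash
python3 -c "
from bench import ctrl
print(ctrl.hand_in())"
```

```text
the job is handed in; nothing more can be done
None
```

I checked the two plates that were there in order, the large round (88 mm) and then the oblong (94 mm). I left the smaller orange and blue decoys alone. I saw no square or small round plate in any camera view, so I skipped them. The job was handed in at about 52 s on the robot's clock, well inside the 210 s.

| Plate | Thumb grip gave | Held | Position in mould |
|---|---|---|---|
| Large round | about 7.5 mm at about 4 N | at least 1 s | top 23.5 mm above the counter (24 expected), flat, within about 1 mm of centre |
| Oblong | about 7.3 mm at about 4 N | at least 1 s | top 23.5 mm above the counter (24 expected), within about 1 mm of centre |

- **Caliper:** it is empty and fully shut. The jaw and anvil measure 33.5 mm together (34 expected), and the thumb grip is back at rest.
- **Bystanders:** the pan, cups and ladle looked unmoved in the last scene view, but I did not measure their positions.
- **Slip while carrying:** the large round slid about 22 mm in the grip on the way to the mould. I measured the shift and corrected for it when placing.
- **Disagreement:** after the jaw was reopened, the large round measured about 5 mm clear of the anvil. While the jaw was shut, the gap measured about 87–88 mm, so both jaws were bearing on the plate then.

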